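# Match clay pots to the saucers in the carry tray

### The arm

A 7-joint arm with a two-finger parallel gripper is mounted at the origin on the work surface. World frame = base frame: x ahead of the robot, y to its left, z up, the work surface at z = 0. Lengths are in m, angles in rad, forces in N, time in s.
With the tool pointing down it reaches from about 0.4 to 0.9 m from the base axis. Payload 5.5 kg.
Tool frame: the origin (TCP) lies midway between the tips of the shut fingers; the grasp point (between the pads) lies 19 mm behind it; z points along the fingers, y is the line along which they close (so a half turn about z gives the same grasp; the last joint's range is limited). The gripper opens to 92 mm and grips with 3 to 60 N. Pads are 19 mm wide; open, the fingers measure 130 mm over their backs; the gripper's body (75 mm by 190 mm) begins 47 mm behind the grasp point.
Start: joints at [0.263, 0.501, -0.427, 1.55, 0.221, 1.138, -0.21], TCP at [0.65, 0, 0.227] pointing down, gripper open.
Joint ranges: [-2.88, 2.88], [-0.31, 2.03], [-1.54, 1.56], [0.2, 2.42], [-1.41, 4.55], [0.19, 2.02], [-2.57, 2.57]. Speed limits (rad/s): [2.57, 2.57, 3.14, 3.14, 3.14, 3.14, 3.14].

### API

Orientations are given as [roll, pitch, yaw] about the fixed x, y, z axes, in that order (R = Rz(yaw) Ry(pitch) Rx(roll)).
In Python, from plant import * gives the robot as it stands. The module is installed in compiled form; this text tells all that it offers.
- The arm moves only by the tool arm_command, never from a script. Its argument "rows" is one flat list of numbers, 7 for each row, row after row: the turn, a rotation vector about the tool's x, y, z in degrees, then the shift along the tool's x, y, z in m, then the opening, from -1 (shut) to 1 (fully open). In form: [rx, ry, rz, dx, dy, dz, hand, rx, ry, rz, dx, dy, dz, hand, ...]. A call has 1 to 20 rows; each row is the pose to reach, as a shift and turn from the pose commanded when the call began, along the tool's axes at that moment; what a row does not reach only later rows make up. A row lasts 1/10 s, in which the tool goes at most 50 mm and 8.59 degrees, less where a joint would pass 70% of its speed; a pose out of reach is approached as far as the arm can. A call with a gripper value outside its range is refused whole. The fingers move at their own pace and stop on an object; "force" is the grip in N (left out, the last holds). Time passes only in rows, so rows that repeat a pose let the fingers close. It gives the time, the measured TCP pose, the force, the opening and the grip force at its end, in the units of the state.
- get_obs(): the state, without advancing time (a new reading comes with each control period).
- read_camera(name): name is "scene" or "side" or "wrist"; returns a dict with "pixels" (400x640x3 uint8, red, green, blue), "fovy" (degrees; the focal length in pixels is half the picture's height over the tangent of half this angle, whatever the lens; pixels are square), "cx", "cy" (the principal point, pixels), "k1" (the pictures are not rectified: a ray, as slopes to the right and down, at radius r is drawn at 1 + k1 r^2 times it, then the intrinsics apply), "position" and "attitude" of the camera in the world. Camera axes: x right, y down, z forward; pixel columns grow to the right and rows downward; lengths in m; the calibration is good to about 2 mm. A picture is of the moment at which its call begins. There is no depth.
- finish_job(): hands the job in; it is judged then, once.
The state is a dict: "t": time; "joint_pos": joint angles; "joint_velocities": joint speeds; "joint_efforts": joint torques, N m; "tool_pos": TCP position; "tool_rot": TCP orientation; "ft_force": force on the tool from outside, world axes, zero at the start; "ft_torque": the same for the moment, N m; "finger_gap": finger opening in m; "finger_force": force on a finger pad.
Only numpy, scipy, OpenCV 4.12 (cv2) and the standard library are available. Lean on these libraries where they do the work, as an engineer would, in place of code of your own. Each camera call takes 0.05 s, during which the arm holds its last target. There are 200 camera calls.

### The job

Each of the three saucers in the black carry tray is waiting for its own pot: stand on every saucer the clay pot that matches it in shape and size, upright, with its foot flat inside the saucer's lip, setting it down rather than dropping it. The pots that have no saucer of their own, and the box of labels, stay standing where they are.

Things in the scene. Friction and masses are not known exactly. Their poses are not given: they have to be found in the camera images.
- pot_round_small: Small round terracotta pot, 56 mm tall, 80 g. Its rim is a vertical round collar 50 mm across that takes up the top 18 mm (38 to 56 mm above the foot), good to grip from above; below it the wall narrows to a foot 36 mm across. Hollow, open at the top, stands upright on the table at the start. Origin: centre of the foot's underside; z up.
- pot_round_large: Large round terracotta pot, 70 mm tall, 160 g. Vertical round collar 66 mm across over the top 20 mm (50 to 70 mm above the foot), good to grip; the foot is 48 mm across. Hollow, open at the top, stands upright on the table at the start. Origin: centre of the foot's underside; z up.
- pot_square_small: Small square terracotta pot, 56 mm tall, 100 g. Vertical square collar 52 x 52 mm over the top 18 mm (38 to 56 mm above the foot), good to grip across two opposite faces; square foot 42 x 42 mm. x and y axes are normal to its sides. Hollow, open at the top, stands upright on the table at the start. Origin: centre of the foot's underside; z up. At the start its sides are turned at any angle.
- pot_square_large: Large square terracotta pot, 70 mm tall, collar 64 x 64 mm, 180 g. x and y axes are normal to its sides. Hollow, open at the top, stands upright on the table at the start. Origin: centre of the foot's underside; z up. At the start its sides are turned at any angle.
- pot_oblong: Oblong terracotta pot, 56 mm tall, collar 50 mm (along its x) by 84 mm (along its y), 150 g. Hollow, open at the top, stands upright on the table at the start. Origin: centre of the foot's underside; z up. At the start its sides are turned at any angle.
- saucer_round_small: Small round terracotta saucer fixed in the carry tray, 13 mm tall, 62 mm across outside, about 54 mm across inside the lip, floor 4 mm thick: a pot standing in it has its foot 4 mm above this origin. Origin: centre of the underside, z up.
- saucer_round_large: Large round terracotta saucer fixed in the carry tray, 13 mm tall, 74 mm across outside, about 66 mm across inside the lip, floor 4 mm thick (foot of the pot 4 mm above this origin). Origin: centre of the underside, z up.
- saucer_square_small: Small square terracotta saucer fixed in the carry tray, 13 mm tall, 66 x 66 mm outside, 58 x 58 mm inside the lip, floor 4 mm thick (foot of the pot 4 mm above this origin); the square pot goes in only when its sides lie along the saucer's sides, any of the four ways round. It may be turned up to 20 degrees in the tray. Origin: centre of the underside, z up; x and y axes normal to its sides.
- carry_tray: Black plastic carry tray fixed on the table at the robot's right, 370 mm long (its x) by 170 mm wide (its y), outside; walls 30 mm tall, floor 5 mm thick. The three saucers stand on its floor in a row along its x, about 115 mm apart, in any order. Origin: centre of the underside, z up.
- label_box: Small plywood box of wooden plant labels, 70 x 45 mm, 50 mm tall with the labels, 300 g, standing among the pots. Origin: centre of the underside, z up. (Also on the table but out of the way, at its far left corner a green bottle 170 mm tall, and at its far edge a hand brush.)
Things that resemble listed ones, but are neither listed nor needed, are in the scene too. Leave any blue or purple look-alike of the pot_square_small alone.

How it is judged:
By the outcome, as a careful person would: the job done as asked, in the order asked, and still so for the second after the job is handed in, with the robot touching nothing.
It also fails if it takes over 93 s, if anything falls off the work surface, if the arm or the gripper's body presses on something with over 40 N, if the wrist force passes 120 N, or if a joint passes its speed limit or range.

## Working session

There is one attempt and no reset: what is moved stays moved. The work goes in short steps, Python scripts to look and compute and a tool call to move; the robot and the scene stay as the last step left them, time stands still between calls to the robot, and variables do not carry over. Pictures are saved under pics/ and viewed, at most 14 in all, crops included, and the job is handed in when it is done.

Besides the shell and the picture viewer there is one more tool, called after "Emit:" by a JSON object that holds its "name" and its "arguments". arm_command: Moves the arm, as the interface text tells. Its arguments: {"type":"object","properties":{"rows":{"type":"array"},"force":{"type":"number"}},"required":["rows"]}

```bash
mkdir -p pics
cat > h.py <<'E'
from plant import *
import numpy as np, cv2
from scipy.spatial.transform import Rotation as R
def snap(n,f):
    c=read_camera(n); cv2.imwrite(f'pics/{f}.png',c['pixels'][:,:,::-1]); np.save(f'pics/{f}.npy',c,allow_pickle=True); return c
def load(f): return np.load(f'pics/{f}.npy',allow_pickle=True).item()
def att(c):
    a=np.array(c['attitude'],float)
    return a if a.shape==(3,3) else R.from_euler('xyz',a).as_matrix() if a.size==3 else R.from_quat(a).as_matrix()
def ray(c,uv):
    h=c['pixels'].shape[0]; f=h/2/np.tan(np.radians(c['fovy'])/2)
    K=np.array([[f,0,c['cx']],[0,f,c['cy']],[0,0,1.]])
    p=cv2.undistortPoints(np.array(uv,float).reshape(-1,1,2),K,np.array([c['k1'],0,0,0.])).reshape(-1,2)
    return np.c_[p,np.ones(len(p))]@att(c).T
def onplane(c,uv,z):
    d=ray(c,uv); o=np.array(c['position']); return o+d*((z-o[2])/d[:,2])[:,None]
E
python3 - <<'E'
from h import *
for n in ['scene','side','wrist']:
    c=snap(n,n+'0'); print(n,{k:v for k,v in c.items() if k!='pixels'})
print(get_obs())
E
```

```text
scene {'fovy': 52.71702031564697, 'cx': 315.36898702470637, 'cy': 199.2091593870919, 'k1': -0.09943575537798567, 'position': array([1.0619053 , 0.10355451, 0.84275926]), 'attitude': array([-2.55854832,  0.0035851 ,  1.57808124])}
side {'fovy': 49.63942642853573, 'cx': 314.7723561258316, 'cy': 195.09789640252333, 'k1': -0.10896782610278102, 'position': array([0.51309969, 0.96024455, 0.76348876]), 'attitude': array([-2.25603379,  0.00764529, -3.10048565])}
wrist {'fovy': 71.81450903307703, 'cx': 318.0068562028741, 'cy': 197.33035727437945, 'k1': -0.02533599199908578, 'position': array([0.64958533, 0.073653  , 0.38613822]), 'attitude': array([ 2.86270460e+00,  1.68853580e-03, -1.30693685e-04])}
{'t': 0.15, 'joint_pos': array([ 0.26321089,  0.5016616 , -0.42683047,  1.55116487,  0.22080461,
        1.13831937, -0.21030693]), 'joint_velocities': array([ 3.14574265e-04, -1.86019129e-03,  1.98637559e-04, -4.59682390e-03,
       -5.83551681e-05,  2.72374678e-04, -5.04213102e-04]), 'joint_efforts': array([-7.47210433e-03, -5.67105460e+01, -5.82536548e+00, -2.79454994e+01,
       -6.86119194e-02,  2.65310478e-02,  1.03786256e-04]), 'tool_pos': array([ 6.49473176e-01, -4.06784227e-05,  2.25917251e-01]), 'tool_rot': array([-3.14008972e+00, -6.01287716e-05,  1.57081293e+00]), 'ft_force': array([-0.23607657,  0.52629002, -1.13231548]), 'ft_torque': array([-0.01999475, -0.0290647 , -0.04760265]), 'finger_force': 0.0, 'finger_gap': 0.09188650534366863}
```

View pics/scene0.png

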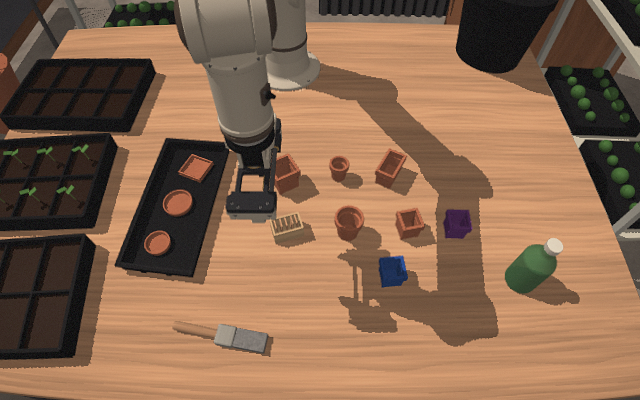

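View pics/side0.png

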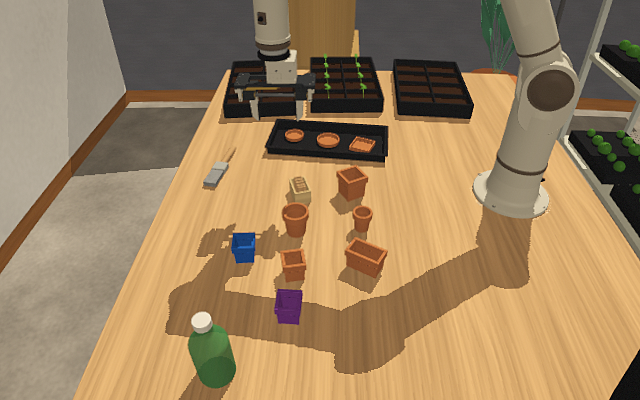

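View pics/wrist0.png

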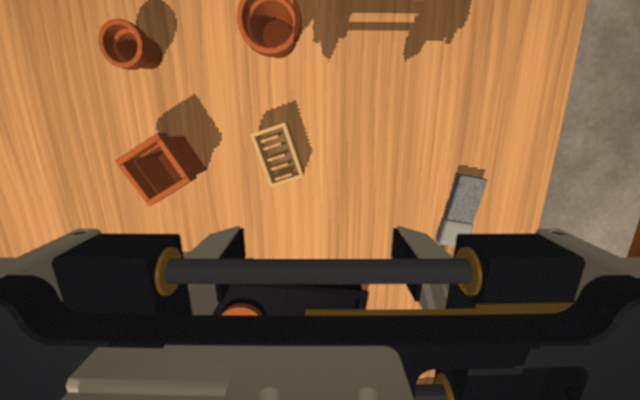

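The scene view shows, from left to right:
- **Saucers in the tray:** square (196,168), a round one in the middle (177,203) and a round one at the far end (158,243).
- **Pots:** large square (285,173), small round (340,167), oblong (391,167), large round (349,222) and small square (410,222).
- **Other things:** the label box is at (287,225), and the look-alikes are purple (457,223) and blue (393,271).

The side view agrees. The wrist view shows only part of this.

```bash
cat >> h.py <<'E'
def blobs(c,amin=80):
    hsv=cv2.cvtColor(c['pixels'],cv2.COLOR_RGB2HSV)
    m=((hsv[:,:,0]<=9)|(hsv[:,:,0]>=176))&(hsv[:,:,1]>120)&(hsv[:,:,2]>40)
    m=cv2.morphologyEx(m.astype(np.uint8),cv2.MORPH_CLOSE,np.ones((3,3)))
    cs,_=cv2.findContours(m,cv2.RETR_EXTERNAL,cv2.CHAIN_APPROX_NONE)
    return [k for k in cs if cv2.contourArea(k)>amin]
E
python3 - <<'E'
from h import *
for n in ['scene0','side0']:
    c=load(n); print(n)
    for k in blobs(c):
        m=cv2.moments(k); uv=[m['m10']/m['m00'],m['m01']/m['m00']]
        h=cv2.convexHull(k).reshape(-1,2)
        print(np.round(uv),int(m['m00']),cv2.boundingRect(k),'z.03',onplane(c,[uv],.03)[0].round(3)[:2],'z.015',onplane(c,[uv],.015)[0].round(3)[:2], 'w/z.015',np.ptp(onplane(c,h,.018)[:,:2],axis=0).round(3))
E
```

```text
scene0
[157. 242.] 486 (144, 230, 27, 26) z.03 [ 0.646 -0.265] z.015 [ 0.639 -0.272] w/z.015 [0.065 0.064]
[409. 223.] 613 (396, 208, 29, 31) z.03 [0.591 0.316] z.015 [0.583 0.319] w/z.015 [0.082 0.066]
[348. 222.] 721 (335, 206, 29, 35) z.03 [0.589 0.174] z.015 [0.58  0.175] w/z.015 [0.093 0.067]
[177. 202.] 585 (163, 189, 30, 27) z.03 [ 0.536 -0.239] z.015 [ 0.527 -0.245] w/z.015 [0.077 0.074]
[339. 167.] 338 (330, 156, 19, 25) z.03 [0.428 0.155] z.015 [0.416 0.156] w/z.015 [0.078 0.047]
[286. 174.] 693 (275, 154, 25, 41) z.03 [0.449 0.022] z.015 [0.438 0.021] w/z.015 [0.128 0.062]
[195. 168.] 565 (178, 154, 36, 29) z.03 [ 0.43  -0.212] z.015 [ 0.419 -0.218] w/z.015 [0.092 0.089]
[389. 167.] 653 (375, 149, 32, 39) z.03 [0.428 0.285] z.015 [0.416 0.288] w/z.015 [0.125 0.087]
[ 6. 81.] 614 (0, 46, 20, 66) z.03 [ 0.059 -0.936] z.015 [ 0.04  -0.955] w/z.015 [0.348 0.172]
side0
```

Emit:
{"name": "arm_command", "arguments": {"rows": [0, 0, 0, 0.03, -0.04, -0.03, 1, 0, 0, 0, 0.07, -0.09, -0.06, 1, 0, 0, 0, 0.09, -0.12, -0.075, 1, 0, 0, 0, 0.1, -0.13, -0.08, 1, 0, 0, 0, 0.1, -0.13, -0.08, 1, 0, 0, 0, 0.1, -0.13, -0.08, 1]}}

```text
t: 0.75
tool_pos: [0.5199, 0.1002, 0.3072]
tool_rot: [3.14, 0.001, 1.572]
ft_force: [0.9, -1.5, -0.2]
finger_gap: 0.0919
finger_force: 0.0
```

Run:
```python
from h import *
c=snap('wrist','w1'); o=get_obs(); print(o['t'],o['tool_pos'],o['tool_rot'],c['position'],c['attitude'])
for k in blobs(c,300):
    m=cv2.moments(k); uv=[m['m10']/m['m00'],m['m01']/m['m00']]
    print(np.round(uv),int(m['m00']),cv2.boundingRect(k),onplane(c,[uv],.05)[0].round(3))
```

```text
0.8 [0.52026545 0.09923202 0.30654993] [3.14132113e+00 7.50742009e-04 1.57026072e+00] [0.51955613 0.17403542 0.46753337] [ 2.86188341e+00 -1.55176692e-03  1.13576641e-03]
```

View pics/w1.png

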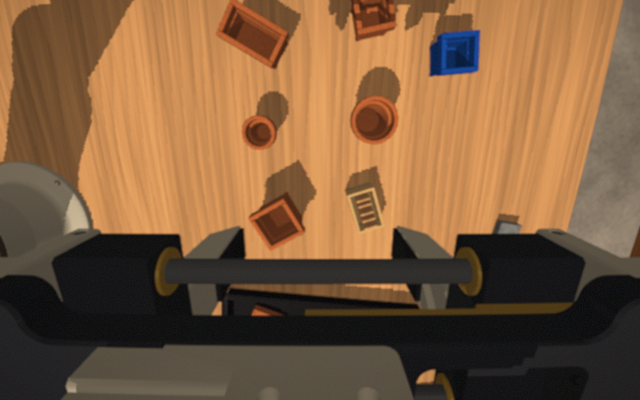

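The wrist view shows the oblong pot (252,33), small round (260,132), large round (374,120), large square (277,221), label box (365,208) and blue look-alike (455,53). The small square pot is cut off at the top edge (374,15).

Run:
```python
from h import *
c=load('w1'); h=cv2.cvtColor(c['pixels'],cv2.COLOR_RGB2HSV)
for u,v in [(260,118),(374,100),(374,120),(260,134),(252,12),(300,150),(450,150),(265,100),(380,85)]: print(u,v,h[v,u])
c=load('side0'); h=cv2.cvtColor(c['pixels'],cv2.COLOR_RGB2HSV)
for u,v in [(294,222),(352,188),(293,270),(328,141),(400,200),(180,250)]: print(u,v,h[v,u])
```

```text
260 118 [ 10 188 191]
374 100 [ 10 186 167]
374 120 [ 11 187 108]
260 134 [ 10 183 110]
252 12 [ 10 188 179]
300 150 [ 14 147 211]
450 150 [ 14 148 208]
265 100 [ 14 145 111]
380 85 [ 14 147 123]
294 222 [ 11 177 143]
352 188 [ 11 174 139]
293 270 [ 11 174 136]
328 141 [ 12 166 208]
400 200 [ 17 125 220]
180 250 [ 16 126 210]
```

```bash
cat >> h.py <<'E'
def blobs(c,amin=80,smin=165,hmax=12):
    hsv=cv2.cvtColor(c['pixels'],cv2.COLOR_RGB2HSV)
    m=((hsv[:,:,0]<=hmax)|(hsv[:,:,0]>=176))&(hsv[:,:,1]>smin)&(hsv[:,:,2]>40)
    m=cv2.morphologyEx(m.astype(np.uint8),cv2.MORPH_CLOSE,np.ones((3,3)))
    cs,_=cv2.findContours(m,cv2.RETR_EXTERNAL,cv2.CHAIN_APPROX_NONE)
    return [k for k in cs if cv2.contourArea(k)>amin]
def meas(c,k,z):
    P=onplane(c,k.reshape(-1,2),z)[:,:2]; h=cv2.convexHull((P*1000).astype(np.float32))
    (x,y),r=cv2.minEnclosingCircle(h); b=cv2.minAreaRect(h)
    return [round(x/1000,4),round(y/1000,4),round(2*r,1)],np.round(np.array(b[0]),1),np.round(b[1],1),round(b[2],1)
E
python3 - <<'E'
from h import *
for n in ['w1']:
  c=load(n)
  for k in blobs(c,300):
    z={True:.06,False:.047}[False]
    print(cv2.boundingRect(k),'z47',meas(c,k,.047),'z60',meas(c,k,.06))
c=load('side0')
for k in blobs(c,100,150,13): print('side',cv2.boundingRect(k),meas(c,k,.018))
E
```

```text
(249, 193, 55, 58) z47 ([0.4557, 0.0108, 104.0], array([455.3,  10.8]), array([77.9, 72.8]), 30.3) z60 ([0.4576, 0.0158, 100.8], array([457.2,  15.8]), array([75.5, 70.5]), 30.3)
(242, 115, 34, 35) z47 ([0.4319, 0.1536, 51.8], array([431.6, 153.8]), array([49.8, 49.3]), 87.7) z60 ([0.4346, 0.1542, 50.2], array([434.4, 154.4]), array([48.3, 47.8]), 87.7)
(351, 95, 48, 49) z47 ([0.603, 0.172, 70.3], array([603.2, 172.3]), array([69.3, 68.2]), 0.2) z60 ([0.6004, 0.172, 68.2], array([600.6, 172.4]), array([67.1, 66.1]), 0.2)
(351, 0, 45, 41) z47 ([0.5921, 0.3062, 69.2], array([595. , 307.8]), array([57.6, 49.3]), 12.3) z60 ([0.5898, 0.3021, 67.0], array([592.6, 303.6]), array([55.9, 47.8]), 12.3)
(216, 0, 72, 68) z47 ([0.4307, 0.285, 101.6], array([431.1, 285.6]), array([52.3, 92. ]), 60.4) z60 ([0.4334, 0.2815, 98.4], array([433.9, 282.1]), array([50.7, 89.2]), 60.4)
side (280, 249, 26, 34) ([0.5969, 0.3009, 105.3], array([594.3, 300.1]), array([53.3, 98. ]), 12.0)
side (345, 237, 43, 42) ([0.4326, 0.2711, 134.5], array([431.8, 269.4]), array([95.1, 99.4]), 61.5)
side (353, 205, 20, 28)
[... 194 characters left out ...]
, 31, 37) ([0.4542, -0.0125, 170.3], array([450.8, -12.7]), array([ 85.8, 165.4]), 4.4)
side (349, 136, 27, 17) ([0.4192, -0.2133, 99.7], array([ 416.8, -210. ]), array([88.4, 72.3]), 67.2)
side (317, 132, 23, 16) ([0.5258, -0.2371, 93.9], array([ 525.1, -237.7]), array([71.7, 91.5]), 1.8)
side (285, 128, 19, 14) ([0.6373, -0.2646, 83.9], array([ 638.1, -265.1]), array([60. , 82.7]), 3.6)
side (576, 98, 60, 14) ([-0.5738, -0.554, 318.8], array([-573.8, -553.3]), array([307. ,  97.6]), 0.9)
side (0, 90, 216, 182) ([1.1605, -0.1248, 1010.0], array([1162.6, -119.7]), array([372.9, 960.7]), 0.0)
side (433, 87, 30, 7) ([0.061, -0.6198, 116.6], array([  60.7, -626.7]), array([ 51.9, 110.4]), 88.7)
```

Emit:
{"name": "arm_command", "arguments": {"rows": [0, 0, 0, 0.036, 0.04, 0.03, 1, 0, 0, 0, 0.066, 0.074, 0.07, 1, 0, 0, 0, 0.072, 0.08, 0.115, 1, 0, 0, 0, 0.072, 0.08, 0.16, 1, 0, 0, 0, 0.072, 0.08, 0.2, 1, 0, 0, 0, 0.072, 0.08, 0.23, 1, 0, 0, 0, 0.072, 0.08, 0.25, 1, 0, 0, 0, 0.072, 0.08, 0.26, 1, 0, 0, 0, 0.072, 0.08, 0.266, 1, 0, 0, 0, 0.072, 0.08, 0.266, 1, 0, 0, 0, 0.072, 0.08, 0.266, -1, 0, 0, 0, 0.072, 0.08, 0.266, -1, 0, 0, 0, 0.072, 0.08, 0.266, -1, 0, 0, 0, 0.072, 0.08, 0.266, -1, 0, 0, 0, 0.072, 0.08, 0.266, -1, 0, 0, 0, 0.072, 0.08, 0.266, -1], "force": 18}}

```text
t: 2.4
tool_pos: [0.6001, 0.1723, 0.0415]
tool_rot: [3.141, -0.0, 1.571]
ft_force: [-2.2, -1.5, 5.4]
finger_gap: 0.0646
finger_force: 18.0
```

Emit:
{"name": "arm_command", "arguments": {"rows": [0, 0, 0, 0, 0, -0.015, -1, 0, 0, 0, 0, 0, -0.05, -1, 0, 0, 0, -0.01, 0, -0.09, -1, 0, 0, 0, -0.035, -0.005, -0.125, -1, 0, 0, 0, -0.07, -0.01, -0.155, -1, 0, 0, 0, -0.11, -0.015, -0.18, -1, 0, 0, 0, -0.155, -0.02, -0.2, -1, 0, 0, 0, -0.2, -0.026, -0.21, -1, 0, 0, 0, -0.245, -0.032, -0.21, -1, 0, 0, 0, -0.29, -0.038, -0.21, -1, 0, 0, 0, -0.335, -0.044, -0.21, -1, 0, 0, 0, -0.38, -0.05, -0.21, -1, 0, 0, 0, -0.425, -0.056, -0.21, -1, 0, 0, 0, -0.465, -0.061, -0.21, -1, 0, 0, 0, -0.5, -0.066, -0.21, -1, 0, 0, 0, -0.522, -0.069, -0.21, -1, 0, 0, 0, -0.532, -0.07, -0.21, -1, 0, 0, 0, -0.532, -0.07, -0.21, -1, 0, 0, 0, -0.532, -0.07, -0.21, -1]}}

```text
t: 4.3
tool_pos: [0.5306, -0.3579, 0.2508]
tool_rot: [3.141, -0.001, 1.573]
ft_force: [0.3, 1.4, -1.4]
finger_gap: 0.0646
finger_force: 18.0
```

Run:
```python
from h import *
c=snap('wrist','w2'); o=get_obs(); print(o['t'],o['tool_pos'],o['tool_rot'],o['finger_gap'],c['position'],c['attitude'])
for k in blobs(c,300): print(cv2.boundingRect(k),meas(c,k,.018))
```

```text
4.35 [ 0.53094333 -0.35747422  0.2508939 ] [ 3.14108547e+00 -1.38885072e-03  1.57369453e+00] 0.06495387828178271 [ 0.53040205 -0.28446929  0.41128965] [ 2.86412512e+00 -4.35713541e-04  1.67469005e-03]
(263, 284, 109, 26) ([0.5293, -0.5473, 176.7], array([ 529.3, -567.6]), array([176.7,  48.2]), 0.1)
(256, 190, 124, 69) ([0.5303, -0.4828, 195.7], array([ 530.7, -440.5]), array([110.4, 194.4]), 89.5)
(374, 86, 46, 48) ([0.6376, -0.2723, 63.3], array([ 637.7, -272.4]), array([62.2, 61.5]), 0.4)
(286, 59, 56, 60) ([0.5249, -0.2459, 75.4], array([ 524.6, -246.2]), array([73.7, 74.3]), 0.1)
(199, 32, 65, 71) ([0.4151, -0.2199, 93.1], array([ 415.4, -219.7]), array([68.1, 69.3]), 67.0)
```

View pics/w2.png

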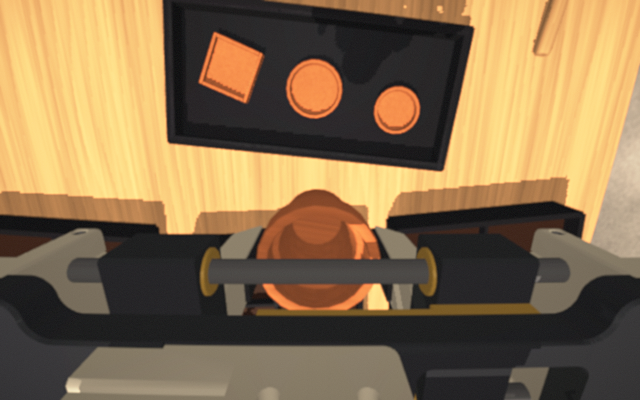

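The wrist view shows the saucers: square (232,68) turned about -23°, large round (315,87) and small round (397,110). Their measured sizes match. The large pot is held centred.

Emit:
{"name": "arm_command", "arguments": {"rows": [0, 0, 0, 0.03, -0.001, 0.03, -1, 0, 0, 0, 0.07, -0.003, 0.06, -1, 0, 0, 0, 0.1, -0.004, 0.095, -1, 0, 0, 0, 0.114, -0.005, 0.13, -1, 0, 0, 0, 0.114, -0.005, 0.16, -1, 0, 0, 0, 0.114, -0.005, 0.18, -1, 0, 0, 0, 0.114, -0.005, 0.19, -1, 0, 0, 0, 0.114, -0.005, 0.196, -1, 0, 0, 0, 0.114, -0.005, 0.199, -1, 0, 0, 0, 0.114, -0.005, 0.2, -1, 0, 0, 0, 0.114, -0.005, 0.2, -1, 0, 0, 0, 0.114, -0.005, 0.2, -1]}}

```text
t: 5.55
tool_pos: [0.5255, -0.2463, 0.0515]
tool_rot: [3.14, 0.001, 1.571]
ft_force: [0.9, -0.5, -2.0]
finger_gap: 0.0649
finger_force: 18.0
```

Emit:
{"name": "arm_command", "arguments": {"rows": [0, 0, 0, 0, 0, 0.001, -1, 0, 0, 0, 0, 0, 0.001, -1, 0, 0, 0, 0, 0, 0.002, -1, 0, 0, 0, 0, 0, 0.002, -1]}}

```text
t: 5.95
tool_pos: [0.5256, -0.2466, 0.0504]
tool_rot: [3.141, 0.001, 1.571]
ft_force: [-3.9, 0.2, 10.6]
finger_gap: 0.0646
finger_force: 18.0
```

Emit:
{"name": "arm_command", "arguments": {"rows": [0, 0, 0, 0, 0, 0, 1, 0, 0, 0, 0, 0, 0, 1, 0, 0, 0, 0, 0, 0, 1, 0, 0, 0, 0, 0, 0, 1, 0, 0, 0, 0, 0, -0.02, 1, 0, 0, 0, 0, 0, -0.06, 1, 0, 0, 0, 0.005, 0, -0.105, 1, 0, 0, 0, 0.03, -0.005, -0.14, 1, 0, 0, 0, 0.07, -0.015, -0.151, 1, 0, 0, 0, 0.115, -0.025, -0.151, 1, 0, 0, 0, 0.16, -0.035, -0.151, 1, 0, 0, 0, 0.205, -0.046, -0.151, 1, 0, 0, 0, 0.25, -0.057, -0.151, 1, 0, 0, 0, 0.295, -0.068, -0.151, 1, 0, 0, 0, 0.335, -0.078, -0.151, 1, 0, 0, 0, 0.37, -0.086, -0.151, 1, 0, 0, 0, 0.39, -0.091, -0.151, 1, 0, 0, 0, 0.4, -0.093, -0.151, 1, 0, 0, 0, 0.4, -0.093, -0.151, 1]}}

```text
t: 7.85
tool_pos: [0.4318, 0.1551, 0.1997]
tool_rot: [3.142, -0.0, 1.573]
ft_force: [0.1, -0.9, 0.7]
finger_gap: 0.0919
finger_force: 0.0
```

Run:
```python
from h import *
c=snap('wrist','w3'); o=get_obs(); print(o['t'],o['tool_pos'],o['tool_rot'],o['finger_gap'])
for k in blobs(c,300): print(cv2.boundingRect(k),meas(c,k,.047))
c=snap('scene','s3')
for k in blobs(c,300,150): print(cv2.boundingRect(k),meas(c,k,.07))
a=load('w3')['pixels'][:,:,::-1]; b=c['pixels'][120:300,100:500,::-1]
cv2.imwrite('pics/m3.png',np.vstack([cv2.resize(a,(480,300)),cv2.resize(b,(480,216))]))
```

```text
7.9 [0.43210429 0.15364099 0.1996017 ] [-3.14141129e+00  3.63195185e-04  1.57134384e+00] 0.09186050638881928
(303, 284, 69, 26) ([0.4585, 0.0021, 96.7], array([457.8,   2.9]), array([90.8, 38.6]), 0.0)
(298, 164, 43, 44) ([0.4332, 0.1526, 52.6], array([432.9, 153. ]), array([49.2, 51.5]), 0.1)
(270, 16, 95, 90) ([0.4305, 0.2856, 98.0], array([430.9, 286. ]), array([52.8, 86.6]), 60.4)
(437, 0, 72, 68) ([0.5895, 0.3133, 87.3], array([589.5, 313.9]), array([72.3, 55.3]), 11.7)
```

View pics/m3.png

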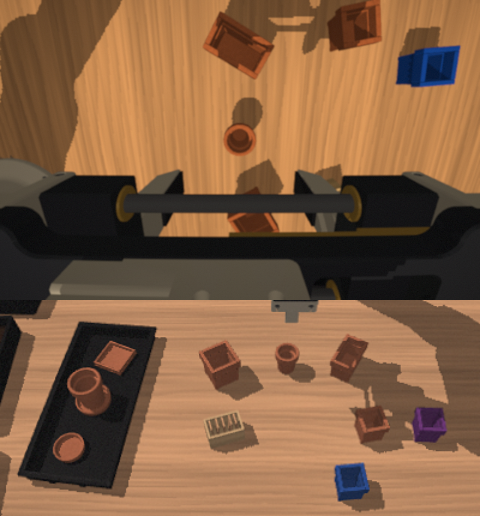

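The large pot stands upright in the middle saucer (scene crop around 87,392). The small round pot is directly below the open gripper.

Emit:
{"name": "arm_command", "arguments": {"rows": [0, 0, 0, 0, 0, 0.03, 1, 0, 0, 0, 0, 0, 0.07, 1, 0, 0, 0, 0, 0, 0.11, 1, 0, 0, 0, 0, 0, 0.14, 1, 0, 0, 0, 0, 0, 0.16, 1, 0, 0, 0, 0, 0, 0.168, 1, 0, 0, 0, 0, 0, 0.172, 1, 0, 0, 0, 0, 0, 0.172, 1, 0, 0, 0, 0, 0, 0.172, -1, 0, 0, 0, 0, 0, 0.172, -1, 0, 0, 0, 0, 0, 0.172, -1, 0, 0, 0, 0, 0, 0.172, -1, 0, 0, 0, 0, 0, 0.172, -1, 0, 0, 0, 0, 0, 0.172, -1, 0, 0, 0, 0, 0, 0.172, -1], "force": 15}}

```text
t: 9.45
tool_pos: [0.4322, 0.1541, 0.0278]
tool_rot: [3.141, -0.0, 1.571]
ft_force: [-0.0, 0.3, 1.2]
finger_gap: 0.0476
finger_force: 15.0
```

Emit:
{"name": "arm_command", "arguments": {"rows": [0, 0, 0, 0, 0, -0.015, -1, 0, 0, 0, 0, 0, -0.05, -1, 0, 0, 0, 0, 0, -0.095, -1, 0, 0, 0, -0.015, 0.007, -0.135, -1, 0, 0, 0, -0.045, 0.022, -0.165, -1, 0, 0, 0, -0.08, 0.039, -0.18, -1, 0, 0, 0, -0.12, 0.058, -0.18, -1, 0, 0, 0, -0.16, 0.077, -0.18, -1, 0, 0, 0, -0.2, 0.097, -0.18, -1, 0, 0, 0, -0.24, 0.116, -0.18, -1, 0, 0, 0, -0.28, 0.135, -0.18, -1, 0, 0, 0, -0.32, 0.155, -0.18, -1, 0, 0, 0, -0.36, 0.174, -0.18, -1, 0, 0, 0, -0.395, 0.191, -0.175, -1, 0, 0, 0, -0.417, 0.202, -0.16, -1, 0, 0, 0, -0.426, 0.206, -0.14, -1, 0, 0, 0, -0.426, 0.206, -0.11, -1, 0, 0, 0, -0.426, 0.206, -0.08, -1, 0, 0, 0, -0.426, 0.206, -0.06, -1, 0, 0, 0, -0.426, 0.206, -0.05, -1]}}

```text
t: 11.45
tool_pos: [0.6359, -0.2712, 0.0744]
tool_rot: [-3.137, -0.002, 1.571]
ft_force: [-0.2, -0.0, -0.3]
finger_gap: 0.0477
finger_force: 15.0
```

Emit:
{"name": "arm_command", "arguments": {"rows": [0, 0, 0, 0, 0, 0.015, -1, 0, 0, 0, 0, 0, 0.028, -1, 0, 0, 0, 0, 0, 0.036, -1, 0, 0, 0, 0, 0, 0.039, -1, 0, 0, 0, 0, 0, 0.041, -1, 0, 0, 0, 0, 0, 0.042, -1, 0, 0, 0, 0, 0, 0.042, -1, 0, 0, 0, 0, 0, 0.042, -1]}}

```text
t: 12.25
tool_pos: [0.6384, -0.2722, 0.0368]
tool_rot: [3.141, 0.001, 1.571]
ft_force: [-2.8, 0.7, 6.2]
finger_gap: 0.0478
finger_force: 15.0
```

Emit:
{"name": "arm_command", "arguments": {"rows": [0, 0, 0, 0, 0, 0, 0.6, 0, 0, 0, 0, 0, 0, 0.6, 0, 0, 0, 0, 0, 0, 0.6, 0, 0, 0, 0, 0, 0, 0.6, 0, 0, 0, 0, 0, -0.02, 0.6, 0, 0, 0, 0, 0, -0.06, 0.6, 0, 0, 0, 0.01, 0, -0.1, 0.6, 0, 0, 0, 0.035, -0.003, -0.14, 1, 0, 0, 0, 0.07, -0.006, -0.17, 1, 0, 0, 0, 0.11, -0.01, -0.19, 1, 0, 0, 0, 0.155, -0.015, -0.2, 1, 0, 0, 0, 0.2, -0.02, -0.2, 1, 0, 0, 0, 0.245, -0.024, -0.2, 1, 0, 0, 0, 0.29, -0.029, -0.2, 1, 0, 0, 0, 0.335, -0.034, -0.2, 1, 0, 0, 0, 0.38, -0.038, -0.2, 1, 0, 0, 0, 0.42, -0.042, -0.2, 1, 0, 0, 0, 0.45, -0.045, -0.2, 1, 0, 0, 0, 0.465, -0.047, -0.2, 1, 0, 0, 0, 0.472, -0.047, -0.2, 1]}}

```text
t: 14.25
tool_pos: [0.5904, 0.2017, 0.2357]
tool_rot: [-3.141, -0.0, 1.573]
ft_force: [0.2, -0.6, -0.3]
finger_gap: 0.0917
finger_force: 0.0
```

Run:
```python
from h import *
c=snap('wrist','w4'); o=get_obs(); print(o['t'],o['tool_pos'],o['tool_rot'],o['joint_pos'],c['position'],c['attitude'])
for k in blobs(c,300): print(cv2.boundingRect(k),meas(c,k,.047),meas(c,k,.056))
d=snap('scene','s4')
cv2.imwrite('pics/m4.png',np.vstack([cv2.resize(c['pixels'][:250,:,::-1],(640,250)),cv2.resize(d['pixels'][120:300,100:420,::-1],(640,350))]))
```

```text
14.3 [0.59079706 0.20142821 0.23564569] [-3.14154918e+00 -4.28988121e-04  1.57249474e+00] [ 0.034877    0.4676837  -0.55232581  1.6070101   0.26269057  1.14171873
 -0.57773783] [0.59022594 0.27533843 0.39606131] [2.86292822e+00 1.43092010e-04 2.37841185e-03]
(214, 285, 44, 31) ([0.4677, 0.0141, 81.0], array([467.8,  16.5]), array([68.2, 52.2]), 0.5) ([0.4709, 0.0209, 78.9], array([470.9,  23.2]), array([66.5, 50.9]), 0.5)
(144, 74, 88, 73) ([0.4311, 0.2837, 106.9], array([431.1, 283. ]), array([53.5, 96.2]), 60.6) ([0.4352, 0.2835, 104.2], array([435.2, 282.8]), array([52.2, 93.7]), 60.6)
(295, 56, 52, 57) ([0.5937, 0.314, 73.3], array([593.5, 314.1]), array([53.7, 54.1]), 11.5) ([0.5937, 0.313, 71.4], array([593.4, 313.1]), array([52.4, 52.7]), 11.5)
```

View pics/m4.png

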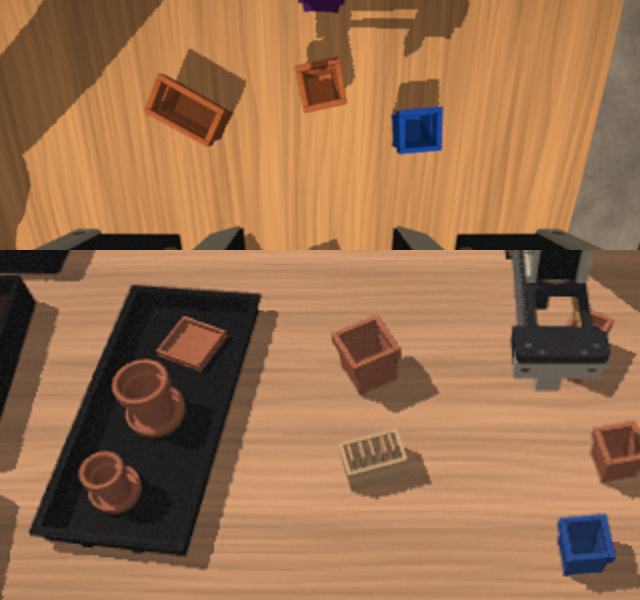

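Both round pots stand in their saucers (scene half, at 145,400 and 110,480). The small square pot at (321,84) in the wrist half measures 52.5 mm with its sides at 11.5°.

Emit:
{"name": "arm_command", "arguments": {"rows": [0, 0, -3, 0.03, 0.001, 0.01, 0.6, 0, 0, -8, 0.07, 0.002, 0.03, 0.6, 0, 0, -11.5, 0.1, 0.003, 0.06, 0.6, 0, 0, -11.5, 0.114, 0.003, 0.095, 0.6, 0, 0, -11.5, 0.114, 0.003, 0.135, 0.6, 0, 0, -11.5, 0.114, 0.003, 0.17, 0.6, 0, 0, -11.5, 0.114, 0.003, 0.192, 0.6, 0, 0, -11.5, 0.114, 0.003, 0.203, 0.6, 0, 0, -11.5, 0.114, 0.003, 0.208, 0.6, 0, 0, -11.5, 0.114, 0.003, 0.208, 0.6, 0, 0, -11.5, 0.114, 0.003, 0.208, -1, 0, 0, -11.5, 0.114, 0.003, 0.208, -1, 0, 0, -11.5, 0.114, 0.003, 0.208, -1, 0, 0, -11.5, 0.114, 0.003, 0.208, -1, 0, 0, -11.5, 0.114, 0.003, 0.208, -1, 0, 0, -11.5, 0.114, 0.003, 0.208, -1], "force": 15}}

```text
t: 15.95
tool_pos: [0.5945, 0.3144, 0.0289]
tool_rot: [3.14, -0.0, 1.772]
ft_force: [-1.1, -0.5, 6.5]
finger_gap: 0.052
finger_force: 15.0
```

Emit:
{"name": "arm_command", "arguments": {"rows": [0, 0, 0, 0, 0, -0.015, -1, 0, 0, 0, 0, 0, -0.05, -1, 0, 0, 0, -0.005, -0.003, -0.095, -1, 0, 0, 2, -0.024, -0.014, -0.13, -1, 0, 0, 4, -0.054, -0.031, -0.155, -1, 0, 0, 6, -0.088, -0.051, -0.17, -1, 0, 0, 9, -0.127, -0.073, -0.17, -1, 0, 0, 12, -0.166, -0.096, -0.17, -1, 0, 0, 15, -0.205, -0.118, -0.17, -1, 0, 0, 18, -0.244, -0.141, -0.17, -1, 0, 0, 21, -0.283, -0.164, -0.17, -1, 0, 0, 24, -0.322, -0.186, -0.17, -1, 0, 0, 27, -0.361, -0.209, -0.17, -1, 0, 0, 30, -0.4, -0.231, -0.17, -1, 0, 0, 32, -0.434, -0.251, -0.17, -1, 0, 0, 33.5, -0.464, -0.268, -0.17, -1, 0, 0, 34.5, -0.481, -0.278, -0.165, -1, 0, 0, 34.5, -0.488, -0.282, -0.15, -1, 0, 0, 34.5, -0.488, -0.282, -0.12, -1, 0, 0, 34.5, -0.488, -0.282, -0.095, -1]}}

```text
t: 17.95
tool_pos: [0.4153, -0.2199, 0.122]
tool_rot: [3.141, -0.001, 1.17]
ft_force: [-0.8, -0.3, -0.5]
finger_gap: 0.0523
finger_force: 15.0
```

Emit:
{"name": "arm_command", "arguments": {"rows": [0, 0, 0, 0, 0, 0.02, -1, 0, 0, 0, 0, 0, 0.04, -1, 0, 0, 0, 0, 0, 0.055, -1, 0, 0, 0, 0, 0, 0.06, -1, 0, 0, 0, 0, 0, 0.06, -1]}}

```text
t: 18.45
tool_pos: [0.4148, -0.2194, 0.0622]
tool_rot: [-3.14, -0.001, 1.171]
ft_force: [0.2, 0.3, -0.9]
finger_gap: 0.0517
finger_force: 15.0
```

Emit:
{"name": "arm_command", "arguments": {"rows": [0, 0, 0, 0, 0, 0.01, -1, 0, 0, 0, 0, 0, 0.017, -1, 0, 0, 0, 0, 0, 0.022, -1, 0, 0, 0, 0, 0, 0.025, -1, 0, 0, 0, 0, 0, 0.026, -1, 0, 0, 0, 0, 0, 0.027, -1, 0, 0, 0, 0, 0, 0.027, -1]}}

```text
t: 19.15
tool_pos: [0.4147, -0.2204, 0.0371]
tool_rot: [-3.141, 0.001, 1.169]
ft_force: [-4.5, 2.1, 18.1]
finger_gap: 0.0521
finger_force: 15.0
```

Emit:
{"name": "arm_command", "arguments": {"rows": [0, 0, 0, 0, 0, -0.001, -1, 0, 0, 0, 0, 0, -0.001, 0.6, 0, 0, 0, 0, 0, -0.001, 0.6, 0, 0, 0, 0, 0, -0.001, 0.6, 0, 0, 0, 0, 0, -0.001, 0.6, 0, 0, 0, 0, 0, -0.02, 0.6, 0, 0, 0, 0, 0, -0.06, 0.6, 0, 0, 0, 0, 0, -0.105, 0.6, 0, 0, 0, 0, 0, -0.15, 0.6, 0, 0, 0, 0.02, 0.03, -0.18, 0.6, 0, 0, 0, 0.05, 0.06, -0.2, 0.6, 0, 0, 0, 0.08, 0.08, -0.22, 0.6, 0, 0, 0, 0.12, 0.1, -0.22, 0.6, 0, 0, 0, 0.16, 0.11, -0.22, 0.6, 0, 0, 0, 0.18, 0.12, -0.22, 0.6, 0, 0, 0, 0.18, 0.12, -0.22, 0.6]}}

```text
t: 20.75
tool_pos: [0.5977, -0.097, 0.2553]
tool_rot: [-3.141, -0.003, 1.175]
ft_force: [0.1, -0.2, -0.1]
finger_gap: 0.0736
finger_force: 0.0
```

Run:
```python
from h import *
c=snap('scene','s5'); d=snap('side','d5'); print(get_obs()['t'])
cv2.imwrite('pics/m5.png',np.vstack([cv2.resize(c['pixels'][120:300,100:500,::-1],(640,288)),cv2.resize(d['pixels'][100:300,200:480,::-1],(420,300))[:, :].copy() if 0 else cv2.copyMakeBorder(cv2.resize(d['pixels'][100:300,200:480,::-1],(420,300)),0,0,0,220,cv2.BORDER_CONSTANT)]))
```

```text
20.85
```

View pics/m5.png

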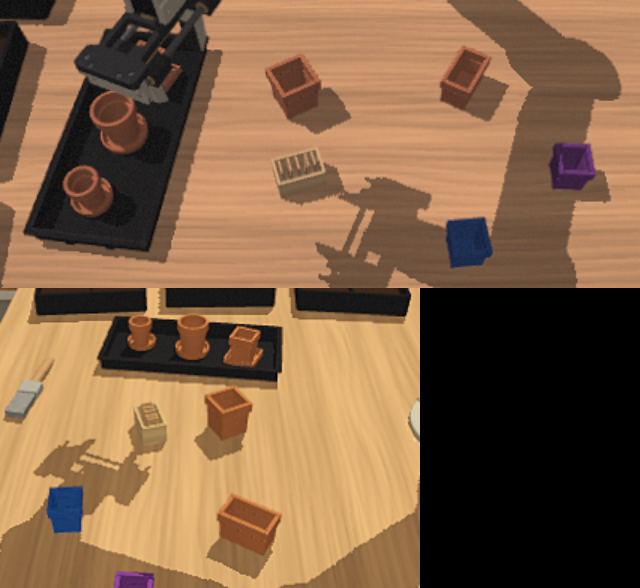

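All three pots appear to be in their saucers (side half, around 140,333, 193,335 and 243,345). The gripper hides the square pot in the scene view, so I'll enlarge it in the side view.

Run:
```python
from h import *
d=load('d5'); cv2.imwrite('pics/z5.png',cv2.resize(d['pixels'][112:170,262:394,::-1],None,fx=6,fy=6,interpolation=cv2.INTER_CUBIC))
```

```text
(no output)
```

View pics/z5.png

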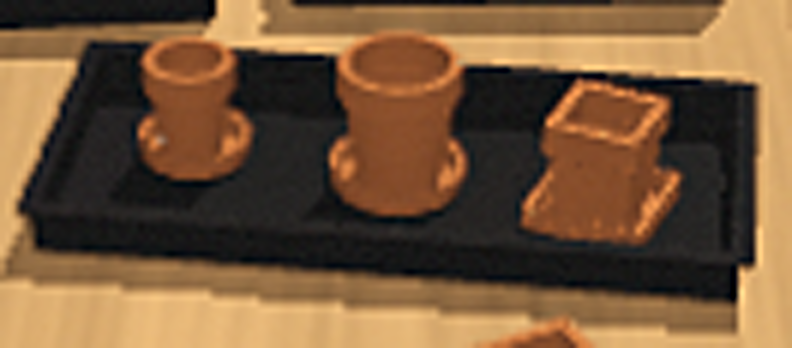

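The enlarged view shows all three pots upright and inside the lips of their saucers: small round (190,110), large round (400,125) and square (605,165), with the square one aligned to its saucer.

```bash
python3 -c "
from plant import *
print(finish_job())"
```

```text
the job is handed in; nothing more can be done
None
```

The small round, large round and small square pots each stand upright in their matching saucers, nothing else was moved, and the job was handed in at about 21 s; no verdict came back.

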